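# Line up the engraved hand seals for proofing

### The job

Get the four engraved hand seals ready for proofing: stand them upright in a row on the cork discs of the wooden strip, one centred on each disc, in order of size with the smallest on the disc next to the stamp pad and the largest at the far end. Never let a seal topple, and leave the eye loupe where it stands.

Things in the scene. Friction and masses are not known exactly. Their poses are not given: they have to be found in the camera images.
- seal_p: The smallest of four hand seals, standing upright on its face: a round brass die 22 mm in diameter and 12 mm thick, tapering to a short brass neck, with a round dark turned wooden handle on top, 62 mm tall over all, about 50 g. The handle is straight, 16 mm thick, from 30 to 52 mm above the die's face. Origin: centre of the die's flat underside (its face); z up along the handle.
- seal_q: The second smallest of four hand seals, standing upright on its face: a round brass die 32 mm in diameter and 12 mm thick, tapering to a short brass neck, with a round dark turned wooden handle on top, 74 mm tall over all, about 110 g. The handle is straight, 21 mm thick, from 30 to 64 mm above the die's face. Origin: centre of the die's flat underside (its face); z up along the handle.
- seal_r: The second largest of four hand seals, standing upright on its face: a round brass die 42 mm in diameter and 12 mm thick, tapering to a short brass neck, with a round dark turned wooden handle on top, 86 mm tall over all, about 180 g. The handle is straight, 26 mm thick, from 30 to 76 mm above the die's face. Origin: centre of the die's flat underside (its face); z up along the handle.
- seal_s: The largest of four hand seals, standing upright on its face: a round brass die 52 mm in diameter and 12 mm thick, tapering to a short brass neck, with a round dark turned wooden handle on top, 98 mm tall over all, about 270 g. The handle is straight, 31 mm thick, from 30 to 88 mm above the die's face. Origin: centre of the die's flat underside (its face); z up along the handle.
- cork_a: One of four identical round cork discs, 64 mm in diameter, let into a dark wooden strip (316 x 78 mm, top 12 mm above the bench) in one straight row, centres 75 mm apart. The letter says nothing about its place in the row. Origin: centre of its underside, 10 mm above the bench; its top is flat and lies 5 mm above the origin, 15 mm above the bench. Fixed.
- cork_b: One of four identical round cork discs, 64 mm in diameter, let into a dark wooden strip (316 x 78 mm, top 12 mm above the bench) in one straight row, centres 75 mm apart. The letter says nothing about its place in the row. Origin: centre of its underside, 10 mm above the bench; its top is flat and lies 5 mm above the origin, 15 mm above the bench. Fixed.
- cork_c: One of four identical round cork discs, 64 mm in diameter, let into a dark wooden strip (316 x 78 mm, top 12 mm above the bench) in one straight row, centres 75 mm apart. The letter says nothing about its place in the row. Origin: centre of its underside, 10 mm above the bench; its top is flat and lies 5 mm above the origin, 15 mm above the bench. Fixed.
- cork_d: One of four identical round cork discs, 64 mm in diameter, let into a dark wooden strip (316 x 78 mm, top 12 mm above the bench) in one straight row, centres 75 mm apart. The letter says nothing about its place in the row. Origin: centre of its underside, 10 mm above the bench; its top is flat and lies 5 mm above the origin, 15 mm above the bench. Fixed.
- stamp_pad: Stamp pad: an open grey tin with a dark inked cushion, 70 x 110 x 18 mm, its low lid folded out flat on the bench behind it. It lies in line with the strip, just beyond one end or the other (a stack of paper cards, 92 x 62 x 18 mm, lies beyond the other end). Origin: centre of the tin's underside. x: towards the lid; y: the tin's long side, roughly along the row. Fixed.
- loupe: Watchmaker's eye loupe, a black cone 38 mm in diameter and 40 mm tall, with a pale lens in its top, standing on the bench on its wide end among the seals. Origin: centre of its underside. Loose.
Not all that is in view belongs to the job. Leave any green or purple look-alike of the seal_r alone.

How it is judged:
By the outcome, as a careful person would: the job done as asked, in the order asked, and still so for the second after the job is handed in, with the robot touching nothing.
It also fails if it takes over 120 s, if anything falls off the work surface, if the arm or the gripper's body presses on something with over 40 N, if the wrist force passes 120 N, or if a joint passes its speed limit or range.

### The arm

A 7-joint arm with a two-finger parallel gripper is mounted at the origin on the work surface. World frame = base frame: x ahead of the robot, y to its left, z up, the work surface at z = 0. Lengths are in m, angles in rad, forces in N, time in s.
With the tool pointing down it reaches from about 0.4 to 0.875 m from the base axis. Payload 19.3 kg.
Tool frame: the origin (TCP) lies at the very end of the fingers, on their centre line; the grasp point (between the pads) lies 19 mm behind it; z points along the fingers, y is the line along which they close (so a half turn about z gives the same grasp; the last joint's range is limited). The gripper opens to 85 mm and grips with 20 to 120 N. Pads are 22 mm wide; open, the fingers measure 114 mm over their backs; the gripper's body (76 mm by 85 mm) begins 54 mm behind the grasp point. The pads swing forward as they close: fully open they stand 13 mm farther back than shut.
Start: joints at [1.072, 0.521, -0.036, 1.599, 0.021, 1.021, -0.113], TCP at [0.26, -0.568, 0.231] pointing down, gripper open.
Joint ranges: [-2.91, 2.91], [-0.3, 2.13], [-1.5, 1.42], [0.17, 2.43], [-1.26, 4.41], [0.16, 1.93], [-2.52, 2.52]. Speed limits (rad/s): [1.89, 1.89, 2.39, 2.39, 3.01, 3.01, 3.01].

### API

Orientations are given as [roll, pitch, yaw] about the fixed x, y, z axes, in that order (R = Rz(yaw) Ry(pitch) Rx(roll)).
In Python, from workcell import bot gives the robot as it stands.
- The arm moves only by the shell command python3 -m crank 'ROWS' [FORCE]. ROWS is a JSON object of lists of equal length, an entry for each row: "travel": the shift along the world's x, y, z in cm, a list of three; "turn": the turn, a rotation vector about the world's x, y, z in degrees, a list of three; "gripper": the closure, from 0 (fully open) to 1 (shut). A call has exactly 5 rows; each row is the pose to reach, as a shift and turn from the pose commanded when the call began; what a row does not reach only later rows make up. A row lasts 1/10 s, in which the tool goes at most 50 mm and 8.59 degrees, less where a joint would pass 70% of its speed; a pose out of reach is approached as far as the arm can. A call with a gripper value outside its range is refused whole. The fingers move at their own pace and stop on an object; FORCE is the grip in N (left out, the last holds). Time passes only in rows, so rows that repeat a pose let the fingers close, or fill a call up. It gives the time, the measured TCP pose, the force, the opening and the grip force at its end, in the units of the state.
- bot.observe(): the state, without advancing time (a new reading comes with each control period).
- bot.grab_frame(name): name is "scene" or "top" or "wrist"; returns a dict with "pixels" (384x512x3 uint8, red, green, blue), "fx", "fy", "cx", "cy" (pixels), "dist" ([k1, k2, p1, p2, k3] as OpenCV has them; the pictures are not rectified), "extrinsics" (4x4, takes a point from world to camera coordinates). Camera axes: x right, y down, z forward; pixel columns grow to the right and rows downward; lengths in m; the calibration is good to about 2 mm. A picture is of the moment at which its call begins. There is no depth.
- bot.job_done(): hands the job in; it is judged then, once.
The state is a dict: "clock": time; "qpos": joint angles; "qd": joint speeds; "joint_efforts": joint torques, N m; "position": TCP position; "tool_rot": TCP orientation; "force": force on the tool from outside, world axes, zero at the start; "moment": the same for the moment, N m; "grip_width": finger opening in m; "finger_force": force on a finger pad.
Only numpy, scipy, OpenCV 4.12 (cv2) and the standard library are available. Lean on these libraries where they do the work, as an engineer would, in place of code of your own. Each camera call takes 0.05 s, during which the arm holds its last target. There are 200 camera calls.

## Working session

There is one attempt and no reset: what is moved stays moved. The work goes in short steps, Python scripts to look and compute and a shell command to move; the robot and the scene stay as the last step left them, time stands still between calls to the robot, and variables do not carry over. Pictures are saved under pics/ and viewed, at most 14 in all, crops included, and the job is handed in when it is done.

```bash
ls; mkdir -p pics; python3 - <<'E'
from workcell import bot
import cv2,numpy as np
s=bot.observe();print({k:np.round(s[k],3).tolist() for k in ("clock","position","tool_rot","grip_width","force")})
for n in("scene","top"):
    f=bot.grab_frame(n);cv2.imwrite(f"pics/{n}0.png",f["pixels"][...,::-1]);np.savez(f"{n}0.npz",**f)
    E=np.array(f["extrinsics"]);print(n,-E[:3,:3].T@E[:3,3],f["fx"],f["dist"])
E
```

```text
pics
{'clock': 0.0, 'position': [0.26, -0.568, 0.231], 'tool_rot': [-3.14, 0.0, 0.429], 'grip_width': 0.085, 'force': [-0.52, 0.53, 0.435]}
scene [ 0.98073639 -0.53924202  0.78632348] 436.6866121895415 [-0.15275275  0.          0.          0.          0.        ]
top [ 0.36682027 -0.03185789  1.19876285] 409.10199758709626 [-0.11683219  0.          0.          0.          0.        ]
```

View pics/scene0.png

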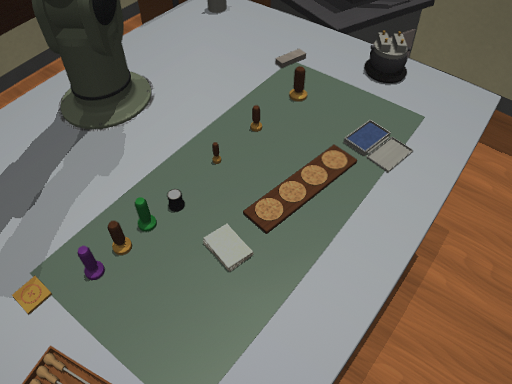

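View pics/top0.png

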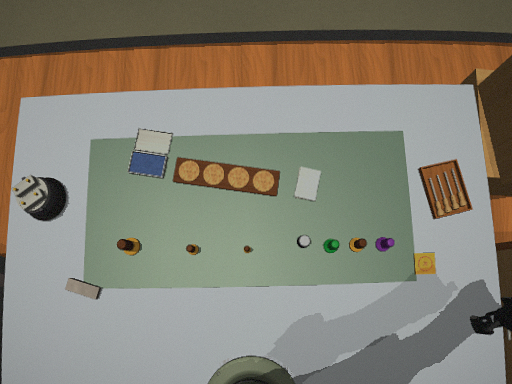

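The top view shows largest seal (128,245), second (193,249), smallest (248,249), loupe (304,241), green (331,245), seal_r (358,244) and purple (385,243). The corks are at (189,171), (214,175), (238,178) and (263,181). The pad is at (147,163), left of the strip, so the smallest seal goes on the leftmost cork.

```bash
cat > h.py <<'E'
import cv2,numpy as np
from scipy.optimize import least_squares
def ray(f,uv):
    K=np.array([[f["fx"],0,f["cx"]],[0,f["fy"],f["cy"]],[0,0,1]],float)
    p=cv2.undistortPoints(np.array([[uv]],float),K,np.array(f["dist"],float))[0,0]
    E=np.array(f["extrinsics"]);d=E[:3,:3].T@np.array([p[0],p[1],1]);return -E[:3,:3].T@E[:3,3],d/np.linalg.norm(d)
def plane(f,uv,z):
    o,d=ray(f,uv);return o+d*(z-o[2])/d[2]
def tri(*fu):
    A=np.zeros((3,3));b=np.zeros(3);R=[ray(f,u) for f,u in fu]
    for o,d in R:
        P=np.eye(3)-np.outer(d,d);A+=P;b+=P@o
    x=np.linalg.solve(A,b);return x,max(np.linalg.norm((np.eye(3)-np.outer(d,d))@(x-o)) for o,d in R)
def blobs(m,amin=8):
    n,l,st,c=cv2.connectedComponentsWithStats(m.astype(np.uint8),connectivity=8)
    return [(c[i].round(1).tolist(),st[i].tolist()) for i in range(1,n) if st[i,4]>=amin]
def hsv(f): return cv2.cvtColor(np.ascontiguousarray(f["pixels"]),cv2.COLOR_RGB2HSV).astype(int)
E
python3 - <<'E'
from h import *
for n in("scene","top"):
    f=np.load(n+"0.npz");h=hsv(f);H,S,V=h[...,0],h[...,1],h[...,2]
    for u,v in {"scene":[(269,209),(299,77),(299,94),(120,246),(118,232),(340,158)],"top":[(189,171),(125,244),(136,247),(193,249),(361,243),(354,244)]}[n]: print((u,v),h[v,u])
    print(n,"orange");[print(b) for b in blobs((H>8)&(H<28)&(S>110)&(V>120)) ]
    print(n,"dark");[print(b) for b in blobs((H<14)&(S>90)&(V<90)&(V>10)) if b[1][4]<900]
E
```

```text
(269, 209) [ 16 137 162]
(299, 77) [ 15 141  29]
(299, 94) [ 18 165  91]
(120, 246) [ 18 152  79]
(118, 232) [  7 140  31]
(340, 158) [ 17 130 161]
scene orange
([132.4, 22.5], [124, 14, 18, 16, 139])
([125.2, 32.0], [124, 31, 4, 3, 8])
([30.3, 82.2], [0, 58, 65, 51, 564])
([291.4, 90.7], [290, 89, 4, 5, 11])
([302.7, 95.0], [298, 90, 9, 9, 40])
([259.2, 125.7], [257, 123, 5, 6, 18])
([454.4, 291.0], [340, 143, 172, 241, 23379])
([334.0, 159.0], [322, 150, 25, 19, 363])
([313.9, 174.5], [301, 165, 27, 20, 405])
([292.1, 191.0], [279, 181, 27, 21, 442])
([268.7, 208.7], [255, 198, 28, 22, 489])
([125.9, 245.0], [119, 237, 12, 16, 84])
([31.0, 293.8], [12, 276, 39, 37, 732])
([52.8, 360.9], [44, 354, 20, 16, 131])
([78.7, 364.3], [65, 355, 28, 18, 47])
([45.5, 373.8], [37, 366, 19, 17, 133])
([357.0, 370.4], [350, 366, 15, 11, 36])
([80.4, 375.0], [72, 370, 16, 11, 41])
([34.0, 381.6], [30, 379, 9, 5, 30])
scene dark
([14.2, 13.3], [0, 0, 35, 35, 826])
([152.9, 8.1], [138, 0, 35, 24, 506])
([180.9, 0.9], [178, 0, 8, 4, 16])
([263.7, 2.2], [253, 0, 18, 7, 68])
([298.9, 78.7], [294, 67, 
[... 1599 characters left out ...]
1.4, 171.6], [245, 168, 13, 8, 25])
([457.7, 171.4], [456, 169, 4, 6, 13])
([176.9, 176.4], [174, 174, 8, 6, 19])
([275.8, 177.4], [273, 175, 6, 5, 12])
([460.1, 180.1], [459, 176, 4, 8, 15])
([193.7, 183.5], [174, 180, 42, 7, 49])
([463.2, 188.3], [461, 185, 5, 9, 18])
([217.5, 187.1], [214, 187, 8, 2, 8])
([428.3, 198.0], [424, 186, 10, 25, 52])
([252.5, 191.8], [228, 188, 48, 8, 57])
([466.2, 198.1], [465, 194, 4, 8, 14])
([467.9, 205.2], [467, 203, 3, 6, 9])
([123.4, 244.1], [117, 239, 16, 11, 71])
([360.0, 243.1], [354, 239, 12, 9, 69])
([503.8, 245.6], [496, 241, 16, 11, 77])
([191.1, 249.3], [187, 246, 8, 6, 17])
([246.1, 248.4], [244, 246, 5, 5, 8])
([3.4, 254.8], [2, 253, 4, 5, 11])
```

```bash
python3 - <<'E'
from h import *
s=np.load("scene0.npz");t=np.load("top0.npz")
a=[(334,159),(313.9,174.5),(292.1,191),(268.7,208.7)];b=[(188.6,170.4),(213.2,173.8),(238,177.1),(263,180.6)]
c=[]
for u,v in zip(a,b):
    x,e=tri((s,u),(t,v));c.append(x);print("cork",x.round(4),round(e,4),plane(t,v,.015).round(4),plane(s,u,.015).round(4))
print(np.linalg.norm(np.diff(c,axis=0),axis=1), np.degrees(np.arctan2(*(c[0]-c[3])[:2])))
# whole upright silhouettes: saturated warm colours, centroid of handle in scene; top view whole-blob
for f,n in((s,"scene"),(t,"top")):
    h=hsv(f);m=((h[...,0]<26)&(h[...,1]>95)&(h[...,2]>8))
    for q in blobs(m,20):
        x,y=q[0]
        if (n=="top" and 230<y<265 and x<400) or (n=="scene" and q[1][4]<700 and x<310 and 60<y<260): print(n,q)
for n,u,v in(("s",(298.9,78.7),(123.4,244.1)),("q",(255.9,113.9),(191.1,249.3)),("p",(215.4,148.7),(246.1,248.4)),("r",(115.8,232.5),(360,243.1))):
    x,e=tri((s,u),(t,v));print(n,x.round(4),round(e,4))
E
```

```text
cork [0.6738 0.1739 0.0135] 0.001 [0.6742 0.1743 0.015 ] [0.6738 0.1716 0.015 ]
cork [0.6615 0.0999 0.013 ] 0.0008 [0.6616 0.1002 0.015 ] [0.6618 0.0975 0.015 ]
cork [0.6492 0.0256 0.0133] 0.001 [0.6495 0.0262 0.015 ] [0.6493 0.0235 0.015 ]
cork [ 0.6366 -0.0486  0.013 ] 0.0011 [ 0.6369 -0.0478  0.015 ] [ 0.6368 -0.0507  0.015 ]
[0.07502854 0.07528881 0.075259  ] 9.50363877906854
scene ([298.4, 85.5], [289, 67, 18, 34, 387])
scene ([255.9, 119.5], [251, 106, 11, 26, 202])
scene ([215.9, 153.7], [213, 142, 8, 22, 124])
scene ([118.8, 239.0], [108, 221, 24, 34, 480])
top ([356.8, 244.1], [349, 237, 17, 15, 182])
top ([129.0, 245.5], [117, 238, 23, 17, 263])
top ([192.4, 249.0], [187, 244, 12, 11, 97])
top ([246.8, 249.2], [244, 246, 7, 7, 40])
s [0.4517 0.3495 0.0586] 0.0029
q [0.4377 0.1611 0.0461] 0.0011
p [0.4358 0.0045 0.0406] 0.0012
r [ 0.4411 -0.3156  0.0538] 0.0015
```

```bash
python3 -m crank '{"travel":[[3.6,5,0],[7.2,10,0],[10.8,15,0],[14.5,20,0],[18.1,25.2,0]],"turn":[[0,0,8],[0,0,16],[0,0,24],[0,0,32],[0,0,40]],"gripper":[0,0,0,0,0]}' 60
python3 -m crank '{"travel":[[0,0,0],[0,0,0],[0,0,0],[0,0,0],[0,0,0]],"turn":[[0,0,8],[0,0,15.9],[0,0,15.9],[0,0,15.9],[0,0,15.9]],"gripper":[0,0,0,0,0]}'
python3 - <<'E'
from workcell import bot
import cv2,numpy as np
f=bot.grab_frame("wrist");cv2.imwrite("pics/w1.png",f["pixels"][...,::-1]);np.savez("w1.npz",**f)
s=bot.observe();print(s["position"],s["tool_rot"],s["qpos"]);E=np.array(f["extrinsics"]);print(-E[:3,:3].T@E[:3,3],E[2,:3],f["fx"])
E
```

```text
clock: 0.6
position: [0.4067, -0.3638, 0.2313]
tool_rot: [-3.142, 0.0, 1.133]
force: [1.8, -1.0, 0.6]
grip_width: 0.085
finger_force: 0.0
clock: 1.1
position: [0.4057, -0.3658, 0.2312]
tool_rot: [-3.141, -0.0, 1.4]
force: [0.1, -0.3, 0.5]
grip_width: 0.0853
finger_force: 0.0
[ 0.40576574 -0.36573948  0.2312115 ] [-3.14137688e+00 -4.51609789e-05  1.40124370e+00] [ 0.86610325  0.41118004 -0.3212065   1.79723505  0.15492916  0.95796708
  0.31089701]
[ 0.41836918 -0.28810577  0.37390484] [-0.0519569  -0.30205537 -0.95187343] 314.4380507748365
```

View pics/w1.png

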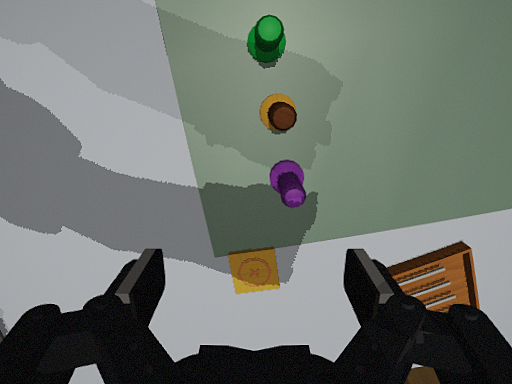

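The wrist view shows green (268,35), seal_r (handle top about 282,116; die 278,110), and purple (290,185) as a row of look-alikes with r in the middle. The tool stopped a little short.

```bash
python3 -m crank '{"travel":[[2,2.5,0],[3.5,5,0],[3.5,5,0],[3.5,5,0],[3.5,5,0]],"turn":[[0,0,0],[0,0,0],[0,0,0],[0,0,0],[0,0,0]],"gripper":[0,0,0,0,0]}'
cat >> h.py <<'E'
def look(name):
    from workcell import bot
    f=bot.grab_frame("wrist");cv2.imwrite(f"pics/{name}.png",f["pixels"][...,::-1]);np.savez(name+".npz",**f);return f
def warm(f,amin=60):
    h=hsv(f);m=(h[...,0]<26)&(h[...,1]>95)&(h[...,2]>8)
    return m.astype(np.uint8)
def handles(f):
    h=hsv(f);return blobs((h[...,0]<15)&(h[...,1]>95)&(h[...,2]<105)&(h[...,2]>8),60)
E
python3 - <<'E'
from h import *
f=look("w2");g=np.load("w1.npz")
for q in (g,f):print([b for b in handles(q)]);
E
```

```text
clock: 1.65
position: [0.4405, -0.3163, 0.2312]
tool_rot: [-3.141, 0.0, 1.403]
force: [-0.8, -0.5, -0.9]
grip_width: 0.0853
finger_force: 0.0
[([282.1, 115.8], [268, 102, 28, 29, 583]), ([425.6, 260.6], [386, 242, 85, 41, 795]), ([469.1, 280.4], [461, 252, 16, 56, 311]), ([427.6, 284.2], [410, 278, 35, 14, 90]), ([435.3, 296.3], [418, 291, 33, 12, 77])]
[([255.0, 169.9], [243, 153, 25, 33, 615]), ([422.1, 286.3], [402, 277, 42, 20, 323]), ([440.9, 300.3], [437, 288, 9, 25, 110]), ([342.3, 313.2], [330, 305, 27, 17, 215])]
```

View pics/w2.png

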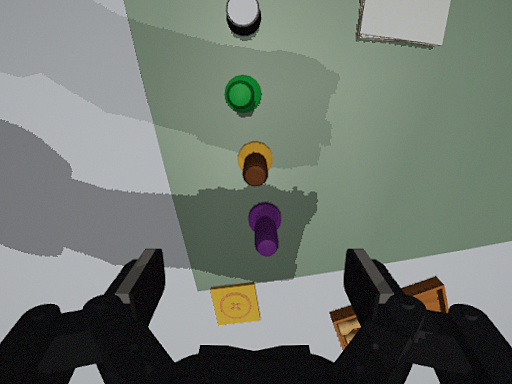

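```bash
python3 - <<'E'
from h import *
f=np.load("w2.npz");g=np.load("w1.npz");t=np.load("top0.npz");s=np.load("scene0.npz")
print(tri((g,(282,116)),(f,(255.5,172.5))))
for q,n in((g,"w1"),(f,"w2")):
    h=hsv(q);m=(h[...,0]>14)&(h[...,0]<27)&(h[...,1]>110)&(h[...,2]>60)
    for b in blobs(m,100):
        if 230<b[0][0]<300 and b[0][1]<200:
            l=cv2.connectedComponents(m.astype(np.uint8))[1]
            k=l==l[[*zip(*np.where(m&(abs(np.arange(512)-b[0][0])<20)[None]&(np.arange(384)<200)[:,None]))][0]]
            c=cv2.findContours(k.astype(np.uint8),0,1)[0][0];(u,v),r=cv2.minEnclosingCircle(c)
            print(n,b,u,v,r,plane(q,(u,v),.012),"dia",2*np.linalg.norm(plane(q,(u+r,v),.012)-plane(q,(u,v),.012)))
print([plane(x,u,.08) for x,u in((g,(282,116)),(f,(255.5,172.5)))])
E
```

```text
(array([ 0.44095737, -0.31575022,  0.0715462 ]), np.float64(0.0004995990079596633))
w1 ([272.8, 107.2], [260, 94, 36, 37, 458]) 277.6981201171875 111.9056625366211 18.79054832458496 [ 0.44079899 -0.31556193  0.012     ] dia 0.0423466958091174
w2 ([254.6, 153.0], [238, 142, 35, 29, 492]) 254.88027954101562 158.42958068847656 17.48817253112793 [ 0.44120197 -0.3144079   0.012     ] dia 0.040984424843532485
[array([ 0.4399216 , -0.31470276,  0.08      ]), array([ 0.44169136, -0.31387527,  0.08      ])]
```

r is at (0.441,-0.315): die diameter is 42 mm, and the handle and die positions agree. I'll go down and grasp it.

```bash
python3 -m crank '{"travel":[[0,0.1,-4.5],[0,0.1,-9],[0,0.1,-13.5],[0,0.1,-17],[0,0.1,-19.7]],"turn":[[0,0,0],[0,0,0],[0,0,0],[0,0,0],[0,0,0]],"gripper":[0,0,0,0,0]}' 50
python3 -m crank '{"travel":[[0,0,0],[0,0,0],[0,0,0],[0,0,0],[0,0,0]],"turn":[[0,0,0],[0,0,0],[0,0,0],[0,0,0],[0,0,0]],"gripper":[0,0.4,0.6,1,1]}'
python3 -m crank '{"travel":[[0,0,0],[0,0,0],[0,0,0],[0,0,0],[0,0,0]],"turn":[[0,0,0],[0,0,0],[0,0,0],[0,0,0],[0,0,0]],"gripper":[1,1,1,1,1]}'
```

```text
clock: 2.2
position: [0.4398, -0.3149, 0.0321]
tool_rot: [-3.14, -0.0, 1.403]
force: [0.3, -0.4, 0.4]
grip_width: 0.0854
finger_force: 0.0
clock: 2.7
position: [0.4414, -0.3151, 0.0354]
tool_rot: [3.14, 0.001, 1.404]
force: [-0.0, -0.4, 0.1]
grip_width: 0.0281
finger_force: 0.0
clock: 3.2
position: [0.4415, -0.315, 0.0354]
tool_rot: [3.14, 0.001, 1.404]
force: [-1.1, 0.7, 10.7]
grip_width: 0.0248
finger_force: 48.4
```

```bash
python3 -m crank '{"travel":[[0,0,1],[0,0,3.5],[0,0,7],[0,0,10.5],[0,0,13]],"turn":[[0,0,0],[0,0,0],[0,0,0],[0,0,0],[0,0,0]],"gripper":[1,1,1,1,1]}'
python3 -m crank '{"travel":[[1,1.5,0],[3,5,0],[5,8.5,0],[7.5,12.5,0],[10,16.5,0]],"turn":[[0,0,0],[0,0,0],[0,0,0],[0,0,0],[0,0,0]],"gripper":[1,1,1,1,1]}'
python3 -m crank '{"travel":[[2.5,4,0],[5,8,0],[7.5,12.5,0],[9.8,16.5,0],[10.8,17.5,0]],"turn":[[0,0,0],[0,0,0],[0,0,0],[0,0,0],[0,0,0]],"gripper":[1,1,1,1,1]}'
python3 -m crank '{"travel":[[0,0,-1],[0,0,-3.5],[0,0,-6],[0,0,-7.5],[0,0,-8]],"turn":[[0,0,0],[0,0,0],[0,0,0],[0,0,0],[0,0,0]],"gripper":[1,1,1,1,1]}'
python3 - <<'E'
from h import *
f=look("w3");print(handles(f))
E
```

```text
clock: 3.7
position: [0.4412, -0.3147, 0.1672]
tool_rot: [3.14, 0.001, 1.404]
force: [0.6, -0.2, -2.6]
grip_width: 0.0249
finger_force: 49.5
clock: 4.2
position: [0.5415, -0.1482, 0.1652]
tool_rot: [3.141, 0.0, 1.404]
force: [0.6, -0.6, -1.5]
grip_width: 0.0251
finger_force: 49.5
clock: 4.7
position: [0.6499, 0.0318, 0.165]
tool_rot: [3.141, -0.003, 1.41]
force: [-0.2, -0.1, -2.2]
grip_width: 0.0251
finger_force: 49.6
clock: 5.2
position: [0.6479, 0.0243, 0.0829]
tool_rot: [-3.139, 0.001, 1.404]
force: [0.5, 0.2, -2.5]
grip_width: 0.0251
finger_force: 49.5
[([314.6, 85.3], [312, 36, 6, 99, 137]), ([207.5, 200.8], [199, 94, 20, 153, 455]), ([300.6, 230.6], [290, 207, 19, 42, 418]), ([254.1, 288.1], [217, 227, 75, 112, 5692])]
```

View pics/w3.png

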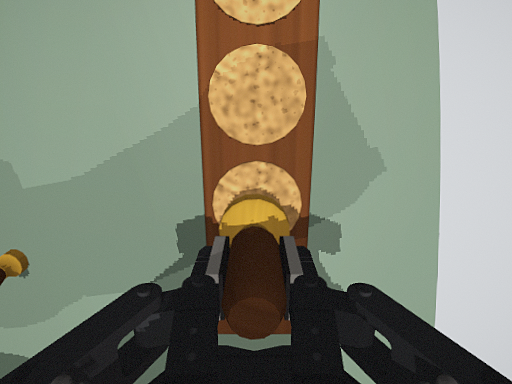

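The wrist view shows r held upright over cork 3, with its die at about (255,215). Cork 2 is at (257,94), and the strip is aligned with the gripper.

```bash
cat >> h.py <<'E'
def circ(P):
    A=np.c_[2*P,np.ones(len(P))];s=np.linalg.lstsq(A,(P**2).sum(1),rcond=None)[0];return s[:2],np.sqrt(s[2]+s[:2]@s[:2])
def rcirc(P,it=6):
    for _ in range(it):
        c,r=circ(P);e=abs(np.linalg.norm(P-c,axis=1)-r);P=P[e<=max(np.percentile(e,85),.0005)]
    return c,r,len(P)
E
python3 - <<'E'
from h import *
f=np.load("w3.npz");h=hsv(f)
for p in((255,205),(255,215),(257,94),(250,185),(255,170)):print(p,h[p[1],p[0]])
H,S,V=h[...,0],h[...,1],h[...,2]
cork=(H>8)&(H<24)&(S>70)&(S<165)&(V>120)
k=cv2.morphologyEx(cork.astype(np.uint8),3,np.ones((7,7)))
for b in blobs(k,1500):print(b,plane(f,b[0],.015))
m=((S>185)&(V>95)&(H>15)).astype(np.uint8)
for b in blobs(m,150):print("brass",b)
for r in range(184,236,4):
    x=np.where(m[r,200:310])[0]+200;print(r,x.min() if len(x) else None,x.max() if len(x) else None,end="; ")
E
```

```text
(255, 205) [ 21 179 210]
(255, 215) [ 21 181 218]
(257, 94) [ 17 135 199]
(250, 185) [ 17 135 206]
(255, 170) [ 18 139 205]
([259.4, 10.3], [210, 0, 95, 33, 1791]) [0.67140091 0.14825453 0.015     ]
([256.7, 119.3], [202, 36, 112, 194, 12572]) [0.65891661 0.08362844 0.015     ]
brass ([240.9, 214.6], [219, 195, 61, 46, 583])
brass ([275.6, 224.4], [254, 210, 36, 32, 401])
brass ([11.4, 261.8], [0, 250, 24, 26, 351])
184 None None; 188 None None; 192 None None; 196 243 264; 200 234 273; 204 233 278; 208 229 281; 212 225 283; 216 223 285; 220 221 287; 224 221 287; 228 219 288; 232 219 289;
```

```bash
python3 - <<'E'
from h import *
f=np.load("w3.npz");h=hsv(f);H,S,V=h[...,0],h[...,1],h[...,2]
m=(S>165)&(V>95)&(H>17)
P=[]
for c in range(222,287,2):
    r=np.where(m[185:240,c])[0]
    if len(r)>5:P.append((c,r.min()+185))
for z in(.0475,.0535):
    Q=np.array([plane(f,p,z)[:2] for p in P]);print("die",z,rcirc(Q))
w=(H>5)&(H<26)&(S>70)&(V>150)
k=cv2.morphologyEx(w.astype(np.uint8),3,np.ones((5,5)));k[150:]=0;k[:38]=0
c=max(cv2.findContours(k,0,1)[0],key=cv2.contourArea)[:,0]
print("cork2",rcirc(np.array([plane(f,p.astype(float),.015)[:2] for p in c])))
k=cv2.morphologyEx(w.astype(np.uint8),3,np.ones((5,5)))
P=[(c,np.where(k[152:200,c])[0].min()+152) for c in range(220,296,3) if k[152:200,c].any()]
print("cork3",rcirc(np.array([plane(f,p,.015)[:2] for p in P])))
E
```

```text
die 0.0475 (array([0.64700162, 0.02333119]), np.float64(0.020352858473086634), 33)
die 0.0535 (array([0.64746001, 0.02598642]), np.float64(0.019667014623530796), 33)
cork2 (array([0.66141634, 0.09844467]), np.float64(0.031302179071831436), 276)
cork3 (array([0.64874876, 0.02359773]), np.float64(0.03224222274737957), 23)
```

```bash
python3 -m crank '{"travel":[[0.1,0.05,-0.5],[0.13,0.05,-1.5],[0.13,0.05,-2.4],[0.13,0.05,-2.9],[0.13,0.05,-3.0]],"turn":[[0,0,0],[0,0,0],[0,0,0],[0,0,0],[0,0,0]],"gripper":[1,1,1,1,1]}'
python3 -m crank '{"travel":[[0,0,0],[0,0,0],[0,0,-0.05],[0,0,-0.1],[0,0,-0.15]],"turn":[[0,0,0],[0,0,0],[0,0,0],[0,0,0],[0,0,0]],"gripper":[1,1,1,1,1]}'
```

```text
clock: 5.75
position: [0.6499, 0.026, 0.0535]
tool_rot: [-3.141, 0.0, 1.405]
force: [0.7, 0.2, -2.5]
grip_width: 0.0248
finger_force: 49.5
clock: 6.25
position: [0.6503, 0.0259, 0.0529]
tool_rot: [3.141, -0.0, 1.404]
force: [0.8, 0.4, -1.8]
grip_width: 0.025
finger_force: 49.5
```

```bash
python3 -m crank '{"travel":[[-0.05,-0.05,-0.05],[-0.05,-0.05,-0.1],[-0.05,-0.05,-0.15],[-0.05,-0.05,-0.2],[-0.05,-0.05,-0.2]],"turn":[[0,0,0],[0,0,0],[0,0,0],[0,0,0],[0,0,0]],"gripper":[1,1,1,1,1]}'
python3 -m crank '{"travel":[[0,0,0],[0,0,0],[0,0,-0.05],[0,0,-0.05],[0,0,-0.05]],"turn":[[0,0,0],[0,0,0],[0,0,0],[0,0,0],[0,0,0]],"gripper":[1,1,1,1,1]}'
```

```text
clock: 6.75
position: [0.6497, 0.0254, 0.0507]
tool_rot: [-3.141, 0.0, 1.404]
force: [-0.0, 0.2, -2.1]
grip_width: 0.0248
finger_force: 49.5
clock: 7.25
position: [0.6499, 0.0254, 0.0505]
tool_rot: [3.141, -0.0, 1.404]
force: [-2.3, -0.3, 1.5]
grip_width: 0.025
finger_force: 49.8
```

```bash
python3 -m crank '{"travel":[[0,0,0],[0,0,0],[0,0,0],[0,0,0],[0,0,0]],"turn":[[0,0,0],[0,0,0],[0,0,0],[0,0,0],[0,0,0]],"gripper":[0.6,0.5,0.4,0.2,0.2]}'
python3 -m crank '{"travel":[[0,0,1],[0,0,4],[0,0,8],[0,0,12],[0,0,14]],"turn":[[0,0,0],[0,0,0],[0,0,0],[0,0,0],[0,0,0]],"gripper":[0.2,0,0,0,0]}'
python3 - <<'E'
from workcell import bot
from h import *
for n in("scene","top"):
    f=bot.grab_frame(n);np.savez(n+"1.npz",**f)
    cv2.imwrite(f"pics/{n}1.png",cv2.resize(f["pixels"][60:260,60:420,::-1],None,fx=2,fy=2,interpolation=2))
E
```

```text
clock: 7.75
position: [0.6497, 0.0254, 0.0502]
tool_rot: [-3.142, -0.0, 1.404]
force: [0.5, 0.1, 0.5]
grip_width: 0.0683
finger_force: 0.0
clock: 8.25
position: [0.6508, 0.0257, 0.1947]
tool_rot: [3.138, -0.001, 1.404]
force: [-0.1, 0.8, -0.2]
grip_width: 0.0851
finger_force: 0.0
```

View pics/scene1.png

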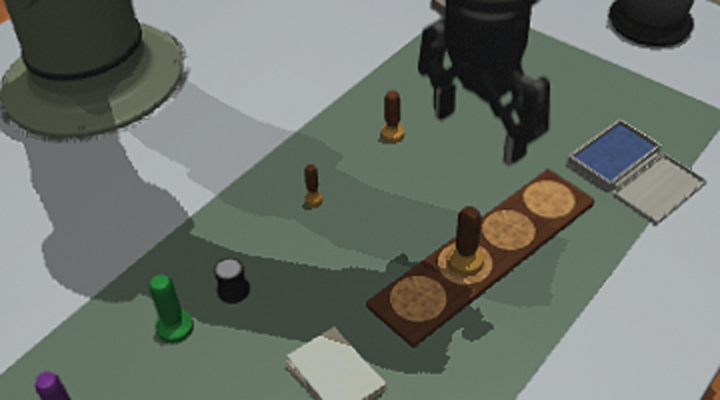

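r stands on cork 3 (crop pixel 467,255), looks centred, and nothing else has moved. Next is p.

```bash
python3 -m crank '{"travel":[[-4,-0.4,1],[-9,-0.9,2],[-14,-1.4,3],[-18,-1.8,3],[-21.4,-2.1,3]],"turn":[[0,0,0],[0,0,0],[0,0,0],[0,0,0],[0,0,0]],"gripper":[0,0,0,0,0]}'
python3 - <<'E'
from h import *
f=look("w4")
E
python3 -m crank '{"travel":[[-0.5,0,-1],[-0.5,-0.5,-3],[-0.5,-1,-5],[-0.5,-1,-5],[-0.5,-1,-5]],"turn":[[0,0,0],[0,0,0],[0,0,0],[0,0,0],[0,0,0]],"gripper":[0,0,0,0,0]}'
cat >> h.py <<'E'
def seal(f,R,guess,zh):
    """die centre on z=.006 plane around guess, and handle blob near it"""
    h=hsv(f);H,S,V=h[...,0],h[...,1],h[...,2]
    out=[]
    m=((H<27)&(S>110)&(V>12)).astype(np.uint8)
    for b in blobs(m,60):
        if np.linalg.norm(plane(f,b[0],zh)[:2]-guess)<.04: out.append(b)
    return out
E
python3 - <<'E'
from h import *
g=np.load("w4.npz");f=look("w5")
for q in(g,f):
    for b in seal(q,0,(.436,.0045),.03):print(b)
    for b in handles(q):print(" h",b)
E
```

```text
clock: 8.85
position: [0.4333, 0.004, 0.2204]
tool_rot: [3.142, 0.001, 1.404]
force: [0.4, -0.5, 1.0]
grip_width: 0.0855
finger_force: 0.0
clock: 9.4
position: [0.431, -0.0052, 0.1701]
tool_rot: [-3.14, -0.0, 1.405]
force: [0.1, -0.6, 0.7]
grip_width: 0.0854
finger_force: 0.0
([253.9, 164.2], [246, 154, 16, 25, 260])
 h ([229.4, 8.9], [220, 0, 17, 20, 174])
 h ([427.4, 80.6], [391, 0, 91, 214, 3769])
 h ([467.0, 127.7], [433, 105, 65, 62, 1392])
 h ([253.8, 170.4], [250, 162, 9, 17, 110])
 h ([439.6, 206.4], [424, 193, 28, 21, 248])
([258.8, 167.6], [248, 153, 22, 32, 531])
 h ([440.8, 114.6], [413, 0, 70, 223, 3007])
 h ([497.2, 69.3], [484, 46, 28, 49, 438])
 h ([498.6, 111.7], [481, 83, 31, 58, 650])
 h ([485.2, 153.1], [471, 129, 26, 68, 380])
 h ([259.0, 173.1], [251, 162, 17, 23, 297])
```

View pics/w5.png

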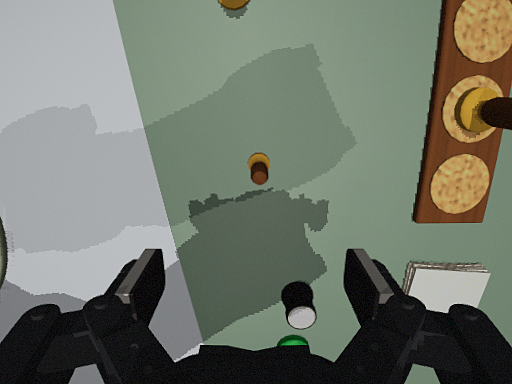

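```bash
cat >> h.py <<'E'
def ends(g,f,bg,bf):
    """blob boxes: triangulate die near edge (top) and handle far edge (bottom), per-view die edge at z=0, tip"""
    for n,k in(("die edge",0),("handle tip edge",1)):
        U=[(b[0]+b[2]/2-.5, b[1]-.5+k*b[3]) for b in(bg,bf)]
        x,e=tri((g,U[0]),(f,U[1]));print(n,x.round(4),round(e,4),[plane(q,u,0).round(4)[:2] for q,u in zip((g,f),U)] if k==0 else "")
E
python3 - <<'E'
from h import *
g=np.load("w4.npz");f=np.load("w5.npz")
ends(g,f,[246,154,16,25],[248,153,22,32])
E
```

```text
die edge [0.4429 0.0669 0.2848] 0.0002 [array([0.4334, 0.0116]), array([0.4378, 0.0126])]
handle tip edge [0.437  0.0267 0.1611] 0.0012
```

The wrist view shows p (die about 259,163; handle tip 260,178), loupe (300,305) and r on its cork. The baseline was too short and the arm was still settling, so I'll take a second settled view from the side.

```bash
python3 - <<'E'
from h import *
look("w6")
E
python3 -m crank '{"travel":[[0.3,-2.5,0],[0.6,-5,0],[0.6,-5,0],[0.6,-5,0],[0.6,-5,0]],"turn":[[0,0,0],[0,0,0],[0,0,0],[0,0,0],[0,0,0]],"gripper":[0,0,0,0,0]}'
python3 - <<'E'
from h import *
g=np.load("w6.npz");f=look("w7");B=[]
for q in(g,f):
    b=seal(q,0,(.436,.0045),.03);print(b);B.append(b[0][1])
ends(g,f,*B)
E
```

```text
clock: 10.0
position: [0.437, -0.0548, 0.1707]
tool_rot: [3.141, -0.0, 1.405]
force: [-0.2, 0.3, 0.0]
grip_width: 0.0856
finger_force: 0.0
[([258.2, 167.5], [248, 153, 21, 32, 518])]
[([243.2, 115.1], [233, 103, 22, 25, 430])]
die edge [0.4379 0.0137 0.006 ] 0.0 [array([0.4377, 0.0126]), array([0.4377, 0.0136])]
handle tip edge [ 0.4352 -0.0044  0.0542] 0.001
```

```bash
python3 -m crank '{"travel":[[0,3,0],[0,5.7,-1],[0,5.7,-5.5],[0,5.7,-10.5],[0,5.7,-14.8]],"turn":[[0,0,0],[0,0,0],[0,0,0],[0,0,0],[0,0,0]],"gripper":[0,0,0,0,0]}' 40
python3 -m crank '{"travel":[[0,0,0],[0,0,0],[0,0,0],[0,0,0],[0,0,0]],"turn":[[0,0,0],[0,0,0],[0,0,0],[0,0,0],[0,0,0]],"gripper":[0,0.3,0.6,0.7,1]}'
python3 -m crank '{"travel":[[0,0,0],[0,0,0],[0,0,0],[0,0,0],[0,0,0]],"turn":[[0,0,0],[0,0,0],[0,0,0],[0,0,0],[0,0,0]],"gripper":[1,1,1,1,1]}'
```

```text
clock: 10.55
position: [0.4366, 0.0024, 0.0207]
tool_rot: [3.141, -0.001, 1.406]
force: [1.7, 0.9, -0.9]
grip_width: 0.0855
finger_force: 0.0
clock: 11.05
position: [0.4377, 0.0013, 0.0238]
tool_rot: [3.139, -0.001, 1.404]
force: [-0.1, 0.5, -0.8]
grip_width: 0.0284
finger_force: 0.0
clock: 11.55
position: [0.4375, 0.0013, 0.0232]
tool_rot: [3.14, -0.0, 1.404]
force: [-1.7, -1.0, 18.2]
grip_width: 0.0149
finger_force: 39.3
```

```bash
python3 -m crank '{"travel":[[0,0,1],[0,0,3.5],[0,0,7],[0,0,10],[0,0,12]],"turn":[[0,0,0],[0,0,0],[0,0,0],[0,0,0],[0,0,0]],"gripper":[1,1,1,1,1]}'
python3 -m crank '{"travel":[[1,0.8,0],[4,3,0],[8,6,0],[12,9,0],[15.6,11.2,0]],"turn":[[0,0,0],[0,0,0],[0,0,0],[0,0,0],[0,0,0]],"gripper":[1,1,1,1,1]}'
python3 -m crank '{"travel":[[4,3,0],[7,5,0],[8,6,-1],[8,6,-4],[8,6,-7]],"turn":[[0,0,0],[0,0,0],[0,0,0],[0,0,0],[0,0,0]],"gripper":[1,1,1,1,1]}'
python3 -m crank '{"travel":[[0,0,-0.5],[0,0,-1],[0,0,-1],[0,0,-1],[0,0,-1]],"turn":[[0,0,0],[0,0,0],[0,0,0],[0,0,0],[0,0,0]],"gripper":[1,1,1,1,1]}'
python3 - <<'E'
from h import *
look("w8")
E
```

```text
clock: 12.05
position: [0.437, 0.0014, 0.1448]
tool_rot: [3.14, -0.0, 1.404]
force: [-0.4, -0.3, -0.6]
grip_width: 0.0148
finger_force: 39.5
clock: 12.55
position: [0.5942, 0.116, 0.142]
tool_rot: [-3.141, -0.0, 1.406]
force: [-0.2, -0.6, 0.5]
grip_width: 0.0146
finger_force: 39.5
clock: 13.05
position: [0.6729, 0.1744, 0.071]
tool_rot: [3.142, -0.0, 1.405]
force: [-1.2, 0.2, -0.6]
grip_width: 0.0148
finger_force: 39.5
clock: 13.55
position: [0.6734, 0.1735, 0.0636]
tool_rot: [3.14, -0.001, 1.404]
force: [-0.1, 0.1, 0.4]
grip_width: 0.0149
finger_force: 39.5
```

View pics/w8.png

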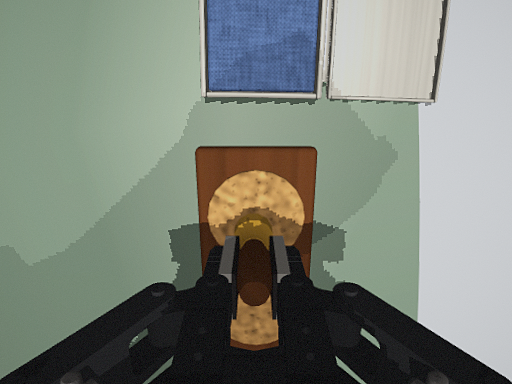

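The wrist view shows p held upright, its die at about (254,228) over cork 1 (centre about (256,225)). The pad is straight ahead.

```bash
cat >> h.py <<'E'
def place(f,zb,half,y0,y1,ct,cw=80,xc=256,zc=.015,vmin=110):
    h=hsv(f);H,S,V=h[...,0],h[...,1],h[...,2]
    m=(S>165)&(V>95)&(H>17)
    P=[(c,np.where(m[y0:y1,c])[0].min()+y0) for c in range(xc-half,xc+half,2) if m[y0:y1,c].sum()>4]
    print("die",rcirc(np.array([plane(f,p,zb)[:2] for p in P])))
    w=((H>11)&(H<26)&(S>60)&(V>vmin)).astype(np.uint8);w=cv2.morphologyEx(w,3,np.ones((5,5)))
    P=[(c,np.where(w[ct:y1,c])[0].min()+ct) for c in range(xc-cw//2,xc+cw//2,3) if w[ct:y1,c].any()]
    print("cork",rcirc(np.array([plane(f,p,zc)[:2] for p in P])),P[0],P[len(P)//2],P[-1])
E
python3 - <<'E'
from h import *
f=np.load("w8.npz");place(f,.0404,15,205,250,155,86)
E
```

```text
die (array([0.67201013, 0.17782643]), np.float64(0.00796025067519116), 11)
cork (array([0.67690773, 0.1904542 ]), np.float64(0.023554964801612427), 10) (213, np.int64(181)) (255, np.int64(155)) (297, np.int64(182))
```

```bash
python3 - <<'E'
from h import *
f=np.load("w8.npz");h=hsv(f)
for c in(256,):print([(r,*h[r,c]) for r in list(range(150,180,4))+list(range(200,242,2))])
print([(c,*h[228,c]) for c in range(228,284,2)])
E
```

```text
[(150, np.int64(11), np.int64(171), np.int64(106)), (154, np.int64(11), np.int64(167), np.int64(116)), (158, np.int64(11), np.int64(169), np.int64(116)), (162, np.int64(11), np.int64(172), np.int64(114)), (166, np.int64(12), np.int64(173), np.int64(115)), (170, np.int64(17), np.int64(150), np.int64(153)), (174, np.int64(17), np.int64(136), np.int64(205)), (178, np.int64(17), np.int64(145), np.int64(176)), (200, np.int64(17), np.int64(135), np.int64(202)), (202, np.int64(18), np.int64(137), np.int64(210)), (204, np.int64(18), np.int64(135), np.int64(214)), (206, np.int64(17), np.int64(143), np.int64(178)), (208, np.int64(16), np.int64(148), np.int64(107)), (210, np.int64(17), np.int64(155), np.int64(105)), (212, np.int64(16), np.int64(149), np.int64(125)), (214, np.int64(20), np.int64(194), np.int64(108)), (216, np.int64(19), np.int64(185), np.int64(109)), (218, np.int64(18), np.int64(185), np.int64(110)), (220, np.int64(20), np.int64(185), np.int64(160)), (222, np.int64(20), np.int64(188), np.int64(184)), (224, np.int64(20), np.int64(189), np.int64(182)), (226, np.int64(19), np.int64
[... 1103 characters left out ...]
64(20), np.int64(192), np.int64(113)), (258, np.int64(20), np.int64(208), np.int64(114)), (260, np.int64(18), np.int64(180), np.int64(116)), (262, np.int64(19), np.int64(193), np.int64(119)), (264, np.int64(19), np.int64(185), np.int64(120)), (266, np.int64(19), np.int64(190), np.int64(121)), (268, np.int64(19), np.int64(185), np.int64(128)), (270, np.int64(19), np.int64(191), np.int64(92)), (272, np.int64(17), np.int64(150), np.int64(124)), (274, np.int64(16), np.int64(152), np.int64(134)), (276, np.int64(16), np.int64(140), np.int64(138)), (278, np.int64(16), np.int64(148), np.int64(141)), (280, np.int64(16), np.int64(155), np.int64(120)), (282, np.int64(15), np.int64(146), np.int64(105))]
```

```bash
sed -i 's/m=(S>165)&(V>95)&(H>17)$/m=cv2.medianBlur(((S>166)\&(V>70)\&(H>16)).astype(np.uint8),3)/; s/w=((H>11)&(H<26)&(S>60)&(V>vmin))/w=((H>13)\&(H<22)\&(S>60)\&(S<166)\&(V>vmin))/' h.py; python3 - <<'E'
from h import *
f=np.load("w8.npz");place(f,.0404,17,205,250,155,86,254)
print(plane(f,(253.5,213),.0404),plane(f,(256,169),.015))
E
```

```text
die (array([0.67238136, 0.17514602]), np.float64(0.010294957291932904), 16)
cork (array([0.67356374, 0.17212498]), np.float64(0.03189128963229121), 29) (211, np.int64(199)) (253, np.int64(171)) (295, np.int64(189))
[0.67444543 0.18564807 0.0404    ] [0.67923881 0.20450418 0.015     ]
```

```bash
python3 -m crank '{"travel":[[0.1,-0.22,-0.5],[0.1,-0.22,-1.2],[0.1,-0.22,-1.9],[0.1,-0.22,-2.2],[0.1,-0.22,-2.3]],"turn":[[0,0,0],[0,0,0],[0,0,0],[0,0,0],[0,0,0]],"gripper":[1,1,1,1,1]}'
python3 -m crank '{"travel":[[0,0,0],[0,0,-0.05],[0,0,-0.1],[0,0,-0.15],[0,0,-0.2]],"turn":[[0,0,0],[0,0,0],[0,0,0],[0,0,0],[0,0,0]],"gripper":[1,1,1,1,1]}'
```

```text
clock: 14.1
position: [0.6734, 0.1712, 0.0385]
tool_rot: [-3.141, 0.0, 1.405]
force: [0.0, 0.1, 0.7]
grip_width: 0.0149
finger_force: 39.5
clock: 14.6
position: [0.6741, 0.1715, 0.0383]
tool_rot: [3.141, -0.0, 1.404]
force: [-6.4, -1.2, 17.0]
grip_width: 0.0148
finger_force: 41.5
```

```bash
python3 -m crank '{"travel":[[0,0,0.1],[0,0,0.1],[0,0,0.1],[0,0,0.1],[0,0,0.1]],"turn":[[0,0,0],[0,0,0],[0,0,0],[0,0,0],[0,0,0]],"gripper":[1,0.7,0.6,0.4,0.2]}'
python3 -m crank '{"travel":[[0,0,1],[0,0,4],[0,0,8],[0,0,12],[0,0,13]],"turn":[[0,0,0],[0,0,0],[0,0,0],[0,0,0],[0,0,0]],"gripper":[0.2,0,0,0,0]}'
python3 -m crank '{"travel":[[-5,-1,1],[-9,-2,2],[-14,-3.5,3],[-19,-5,4],[-23.5,-6,4]],"turn":[[0,0,0],[0,0,0],[0,0,0],[0,0,0],[0,0,0]],"gripper":[0,0,0,0,0]}'
python3 -m crank '{"travel":[[0,0,0],[0,0,-1],[0,0,-2],[0,0,-2],[0,0,-2]],"turn":[[0,0,0],[0,0,0],[0,0,0],[0,0,0],[0,0,0]],"gripper":[0,0,0,0,0]}'
python3 - <<'E'
from h import *
from workcell import bot
f=look("w9")
for n in("scene","top"):
    g=bot.grab_frame(n);np.savez(n+"2.npz",**g)
    cv2.imwrite(f"pics/{n}2.png",cv2.resize(g["pixels"][60:260,150:420,::-1],None,fx=2,fy=2,interpolation=2))
E
python3 -m crank '{"travel":[[0,2.5,0],[0,5,0],[0,5,0],[0,5,0],[0,5,0]],"turn":[[0,0,0],[0,0,0],[0,0,0],[0,0,0],[0,0,0]],"gripper":[0,0,0,0,0]}'
python3 - <<'E'
from h import *
g=np.load("w9.npz");f=look("w10");B=[]
for q in(g,f):
    b=seal(q,0,(.438,.161),.03);print(b);B.append(b[0][1])
ends(g,f,*B)
E
```

```text
clock: 15.1
position: [0.6737, 0.1712, 0.0382]
tool_rot: [-3.141, 0.0, 1.404]
force: [-1.3, -0.0, -0.4]
grip_width: 0.0621
finger_force: 0.0
clock: 15.6
position: [0.6755, 0.1719, 0.1739]
tool_rot: [3.136, -0.003, 1.404]
force: [-0.3, 0.7, 0.3]
grip_width: 0.0854
finger_force: 0.0
clock: 16.1
position: [0.4395, 0.111, 0.2092]
tool_rot: [3.14, -0.0, 1.404]
force: [0.2, 1.4, 0.5]
grip_width: 0.0855
finger_force: 0.0
clock: 16.6
position: [0.4412, 0.1121, 0.1875]
tool_rot: [-3.14, 0.0, 1.405]
force: [1.1, -0.1, -0.3]
grip_width: 0.0855
finger_force: 0.0
clock: 17.25
position: [0.4411, 0.1611, 0.1882]
tool_rot: [3.142, 0.0, 1.404]
force: [0.4, -0.0, -0.3]
grip_width: 0.0856
finger_force: 0.0
[([244.7, 123.0], [230, 107, 31, 34, 801])]
[([252.8, 172.9], [238, 153, 30, 42, 922])]
die edge [ 0.4414  0.1756 -0.0036] 0.0002 [array([0.4417, 0.1757]), array([0.4414, 0.1762])]
handle tip edge [0.4382 0.1507 0.0637] 0.0009
```

View pics/scene2.png

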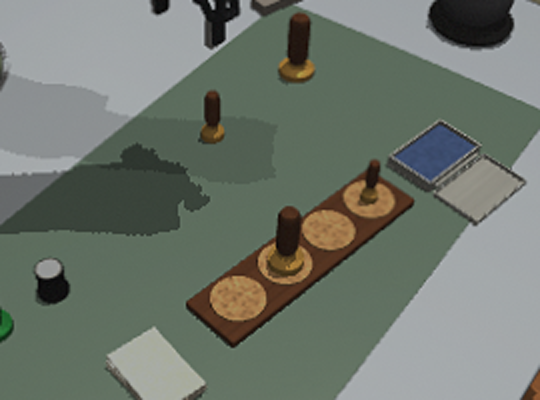

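p and r both stand. q is at about (0.440,0.160), so I'll grasp it.

```bash
python3 -m crank '{"travel":[[-0.1,-0.1,-3],[-0.1,-0.1,-7],[-0.1,-0.1,-11],[-0.1,-0.1,-14],[-0.1,-0.1,-15.9]],"turn":[[0,0,0],[0,0,0],[0,0,0],[0,0,0],[0,0,0]],"gripper":[0,0,0,0,0]}' 45
python3 -m crank '{"travel":[[0,0,0],[0,0,0],[0,0,0],[0,0,0],[0,0,0]],"turn":[[0,0,0],[0,0,0],[0,0,0],[0,0,0],[0,0,0]],"gripper":[0,0.3,0.6,0.7,1]}'
python3 -m crank '{"travel":[[0,0,0],[0,0,0],[0,0,0],[0,0,0],[0,0,0]],"turn":[[0,0,0],[0,0,0],[0,0,0],[0,0,0],[0,0,0]],"gripper":[1,1,1,1,1]}'
```

```text
clock: 17.8
position: [0.4393, 0.1597, 0.0272]
tool_rot: [-3.14, 0.001, 1.404]
force: [0.9, 0.5, 0.8]
grip_width: 0.0853
finger_force: 0.0
clock: 18.3
position: [0.4405, 0.1607, 0.03]
tool_rot: [3.14, -0.001, 1.404]
force: [-0.3, 0.1, 0.5]
grip_width: 0.0279
finger_force: 0.0
clock: 18.8
position: [0.4404, 0.1608, 0.0299]
tool_rot: [3.141, -0.0, 1.404]
force: [-1.0, -1.5, 10.8]
grip_width: 0.0198
finger_force: 43.5
```

```bash
python3 -m crank '{"travel":[[0,0,1],[0,0,3.5],[0,0,7.5],[0,0,11.5],[0,0,13.5]],"turn":[[0,0,0],[0,0,0],[0,0,0],[0,0,0],[0,0,0]],"gripper":[1,1,1,1,1]}'
python3 -m crank '{"travel":[[1,-0.3,0],[4,-1.1,0],[8,-2.2,0],[12,-3.3,0],[15,-4.2,0]],"turn":[[0,0,0],[0,0,0],[0,0,0],[0,0,0],[0,0,0]],"gripper":[1,1,1,1,1]}'
python3 -m crank '{"travel":[[4,-1,0],[6.5,-1.8,0],[7.1,-1.9,0],[7.1,-1.9,-2],[7.1,-1.9,-5]],"turn":[[0,0,0],[0,0,0],[0,0,0],[0,0,0],[0,0,0]],"gripper":[1,1,1,1,1]}'
python3 -m crank '{"travel":[[0,0,-3],[0,0,-5],[0,0,-5.5],[0,0,-5.5],[0,0,-5.5]],"turn":[[0,0,0],[0,0,0],[0,0,0],[0,0,0],[0,0,0]],"gripper":[1,1,1,1,1]}'
python3 - <<'E'
from h import *
look("w11")
E
```

```text
clock: 19.3
position: [0.4405, 0.1611, 0.1678]
tool_rot: [3.139, -0.002, 1.405]
force: [0.0, -0.2, -1.4]
grip_width: 0.0195
finger_force: 44.2
clock: 19.8
position: [0.592, 0.1172, 0.1635]
tool_rot: [-3.141, 0.001, 1.403]
force: [-0.4, 0.6, -1.0]
grip_width: 0.02
finger_force: 44.3
clock: 20.3
position: [0.6615, 0.0998, 0.1143]
tool_rot: [3.14, -0.001, 1.404]
force: [0.3, 0.5, -1.5]
grip_width: 0.0198
finger_force: 44.3
clock: 20.8
position: [0.6614, 0.0999, 0.0603]
tool_rot: [3.141, -0.0, 1.404]
force: [-0.8, -0.5, -0.5]
grip_width: 0.0199
finger_force: 44.3
```

View pics/w11.png

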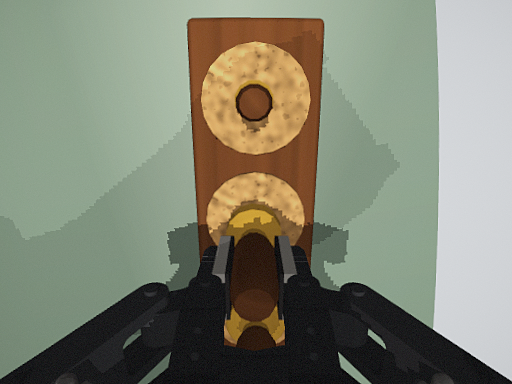

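The wrist view shows p upright on cork 1 (handle top 254,103; cork centre 256,98). q is over cork 2, its die at about (254,225).

```bash
python3 - <<'E'
from h import *
f=np.load("w11.npz");place(f,.0304,24,195,250,158,86,254)
h=hsv(f);H,S,V=h[...,0],h[...,1],h[...,2]
k=((H>13)&(H<22)&(V>110)).astype(np.uint8);k[160:]=0;k=cv2.morphologyEx(k,2,np.ones((3,3)));k=cv2.morphologyEx(k,3,np.ones((9,9)))
c=max(cv2.findContours(k,0,1)[0],key=cv2.contourArea)[:,0]
print("cork1",rcirc(np.array([plane(f,p.astype(float),.015)[:2] for p in c])))
d=handles(f);print(d)
# p handle top at z=.077-.002
m=((H<14)&(V<105)).astype(np.uint8)[75:130,225:285];b=max(blobs(m),key=lambda b:b[1][4]);print(b,plane(f,(b[0][0]+225,b[0][1]+75),.070))
E
```

```text
die (array([0.66042187, 0.10026609]), np.float64(0.015113419867911109), 23)
cork (array([0.66114552, 0.09834828]), np.float64(0.031843206014267586), 29) (211, np.int64(198)) (253, np.int64(172)) (295, np.int64(191))
cork1 (array([0.67373066, 0.17220181]), np.float64(0.03145141601218526), 287)
[([253.8, 101.6], [236, 85, 37, 37, 373]), ([200.7, 211.0], [191, 102, 26, 161, 509]), ([305.8, 240.8], [294, 222, 19, 46, 385]), ([253.9, 279.1], [230, 233, 49, 89, 3236]), ([254.6, 339.5], [224, 326, 61, 25, 708])]
([29.1, 26.2], [11, 10, 37, 37, 356]) [0.67312085 0.17345638 0.07      ]
```

```bash
python3 -m crank '{"travel":[[0.07,-0.15,-0.3],[0.07,-0.15,-0.7],[0.07,-0.15,-1.1],[0.07,-0.15,-1.3],[0.07,-0.15,-1.3]],"turn":[[0,0,0],[0,0,0],[0,0,0],[0,0,0],[0,0,0]],"gripper":[1,1,1,1,1]}'
python3 -m crank '{"travel":[[0,0,0],[0,0,0],[0,0,-0.05],[0,0,-0.1],[0,0,-0.15]],"turn":[[0,0,0],[0,0,0],[0,0,0],[0,0,0],[0,0,0]],"gripper":[1,1,1,1,1]}'
```

```text
clock: 21.35
position: [0.6615, 0.0983, 0.0458]
tool_rot: [-3.141, 0.0, 1.404]
force: [1.1, -0.5, -0.4]
grip_width: 0.02
finger_force: 44.3
clock: 21.85
position: [0.6618, 0.0983, 0.045]
tool_rot: [3.141, -0.0, 1.404]
force: [-3.6, -0.1, 9.4]
grip_width: 0.02
finger_force: 45.4
```

```bash
python3 -m crank '{"travel":[[0,0,0.05],[0,0,0.05],[0,0,0.05],[0,0,0.05],[0,0,0.05]],"turn":[[0,0,0],[0,0,0],[0,0,0],[0,0,0],[0,0,0]],"gripper":[1,0.7,0.6,0.4,0.2]}'
python3 -m crank '{"travel":[[0,0,1],[0,0,4],[0,0,8.5],[0,0,13],[0,0,17]],"turn":[[0,0,0],[0,0,0],[0,0,0],[0,0,0],[0,0,0]],"gripper":[0.2,0,0,0,0]}'
python3 -m crank '{"travel":[[-3,2.8,0],[-6.5,6,0],[-10,9.3,0],[-13.5,12.5,0],[-17,16,0]],"turn":[[0,0,0],[0,0,0],[0,0,0],[0,0,0],[0,0,0]],"gripper":[0,0,0,0,0]}'
python3 -m crank '{"travel":[[-2,2,0],[-4,4,0],[-4,4,0],[-4,4,0],[-4,4,0]],"turn":[[0,0,0],[0,0,0],[0,0,0],[0,0,0],[0,0,0]],"gripper":[0,0,0,0,0]}'
python3 - <<'E'
from h import *
look("w12")
E
python3 -m crank '{"travel":[[0,2.5,0],[0,5,0],[0,5,0],[0,5,0],[0,5,0]],"turn":[[0,0,0],[0,0,0],[0,0,0],[0,0,0],[0,0,0]],"gripper":[0,0,0,0,0]}'
python3 - <<'E'
from h import *
g=np.load("w12.npz");f=look("w13");B=[]
for q in(g,f):
    b=seal(q,0,(.45,.35),.04);print(b);B.append(b[0][1])
ends(g,f,*B)
E
```

```text
clock: 22.35
position: [0.6617, 0.0982, 0.0452]
tool_rot: [-3.142, 0.0, 1.404]
force: [0.6, 0.1, 0.5]
grip_width: 0.0619
finger_force: 0.0
clock: 22.85
position: [0.6617, 0.0983, 0.2184]
tool_rot: [3.14, -0.001, 1.405]
force: [-0.0, -0.2, -0.3]
grip_width: 0.0857
finger_force: 0.0
clock: 23.35
position: [0.4903, 0.2589, 0.2162]
tool_rot: [3.141, -0.0, 1.404]
force: [0.5, 1.3, -0.3]
grip_width: 0.0858
finger_force: 0.0
clock: 23.85
position: [0.4524, 0.2975, 0.2155]
tool_rot: [3.141, 0.0, 1.403]
force: [-0.1, 0.1, -0.3]
grip_width: 0.0855
finger_force: 0.0
clock: 24.4
position: [0.4522, 0.3471, 0.2151]
tool_rot: [3.142, 0.001, 1.403]
force: [-0.2, -0.1, 0.5]
grip_width: 0.0852
finger_force: 0.0
[([246.4, 121.1], [223, 97, 47, 51, 1787])]
[([254.4, 169.4], [232, 142, 46, 59, 1984])]
die edge [0.4559 0.3704 0.0074] 0.0003 [array([0.4554, 0.3703]), array([0.4559, 0.3693])]
handle tip edge [0.4495 0.3291 0.0857] 0.0006
```

View pics/w13.png

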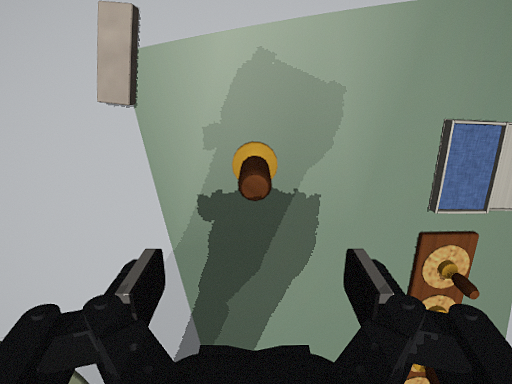

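s is at (0.452,0.344), and the die edge and handle tip agree.

```bash
python3 -m crank '{"travel":[[0,-0.27,-4],[0,-0.27,-8],[0,-0.27,-12],[0,-0.27,-15.5],[0,-0.27,-17.4]],"turn":[[0,0,0],[0,0,0],[0,0,0],[0,0,0],[0,0,0]],"gripper":[0,0,0,0,0]}' 60
python3 -m crank '{"travel":[[0,0,0],[0,0,0],[0,0,0],[0,0,0],[0,0,0]],"turn":[[0,0,0],[0,0,0],[0,0,0],[0,0,0],[0,0,0]],"gripper":[0,0.3,0.5,0.6,1]}'
python3 -m crank '{"travel":[[0,0,0],[0,0,0],[0,0,0],[0,0,0],[0,0,0]],"turn":[[0,0,0],[0,0,0],[0,0,0],[0,0,0],[0,0,0]],"gripper":[1,1,1,1,1]}'
```

```text
clock: 24.95
position: [0.4511, 0.3439, 0.0387]
tool_rot: [-3.14, 0.002, 1.404]
force: [0.8, -0.6, 0.7]
grip_width: 0.085
finger_force: 0.0
clock: 25.45
position: [0.4523, 0.3457, 0.0423]
tool_rot: [3.14, -0.001, 1.404]
force: [1.4, -2.1, 19.9]
grip_width: 0.0294
finger_force: 57.8
clock: 25.95
position: [0.4524, 0.3457, 0.0423]
tool_rot: [3.14, -0.001, 1.404]
force: [-1.0, -1.9, 12.3]
grip_width: 0.0296
finger_force: 58.5
```

```bash
python3 -m crank '{"travel":[[0,0,1],[0,0,4],[0,0,8.5],[0,0,12.5],[0,0,14.5]],"turn":[[0,0,0],[0,0,0],[0,0,0],[0,0,0],[0,0,0]],"gripper":[1,1,1,1,1]}'
python3 -m crank '{"travel":[[0.6,-1.4,0],[2.2,-4.8,0],[4,-8.6,0],[5.8,-12.4,0],[7.5,-16.2,0]],"turn":[[0,0,0],[0,0,0],[0,0,0],[0,0,0],[0,0,0]],"gripper":[1,1,1,1,1]}'
python3 -m crank '{"travel":[[1.8,-3.8,0],[3.5,-7.6,0],[5.3,-11.4,0],[7.1,-15.2,0],[8.7,-19,0]],"turn":[[0,0,0],[0,0,0],[0,0,0],[0,0,0],[0,0,0]],"gripper":[1,1,1,1,1]}'
python3 -m crank '{"travel":[[1.5,-3,0],[2.2,-4.4,0],[2.2,-4.4,-2],[2.2,-4.4,-5.5],[2.2,-4.4,-9]],"turn":[[0,0,0],[0,0,0],[0,0,0],[0,0,0],[0,0,0]],"gripper":[1,1,1,1,1]}'
python3 -m crank '{"travel":[[0,0,-1.5],[0,0,-2],[0,0,-2],[0,0,-2],[0,0,-2]],"turn":[[0,0,0],[0,0,0],[0,0,0],[0,0,0],[0,0,0]],"gripper":[1,1,1,1,1]}'
python3 - <<'E'
from h import *
look("w14")
E
```

```text
clock: 26.45
position: [0.4522, 0.3462, 0.1903]
tool_rot: [3.139, -0.003, 1.405]
force: [0.8, 0.5, -4.3]
grip_width: 0.0296
finger_force: 60.2
clock: 26.95
position: [0.5269, 0.181, 0.1859]
tool_rot: [-3.141, 0.001, 1.404]
force: [0.2, 0.7, -3.1]
grip_width: 0.0297
finger_force: 60.1
clock: 27.45
position: [0.6136, -0.009, 0.1858]
tool_rot: [-3.141, 0.0, 1.404]
force: [1.7, 1.0, -3.1]
grip_width: 0.0293
finger_force: 60.1
clock: 27.95
position: [0.6352, -0.0507, 0.0952]
tool_rot: [3.142, -0.0, 1.404]
force: [0.7, 0.1, -3.9]
grip_width: 0.0295
finger_force: 60.3
clock: 28.45
position: [0.6364, -0.0505, 0.0777]
tool_rot: [3.14, -0.0, 1.404]
force: [-1.2, -0.4, -1.8]
grip_width: 0.03
finger_force: 60.2
```

View pics/w14.png

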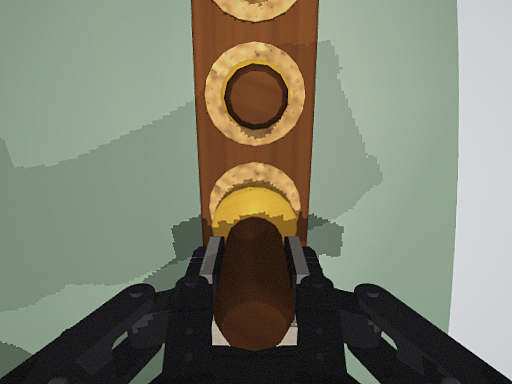

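The wrist view shows s over cork 4 (die about (255,215)), with r upright and centred on cork 3 (256,95).

```bash
python3 - <<'E'
from h import *
f=np.load("w14.npz");place(f,.0354,40,170,250,150,86,255)
E
```

```text
die (array([ 0.63563969, -0.05158359]), np.float64(0.025630680374666332), 40)
cork (array([ 0.63625854, -0.04963541]), np.float64(0.031912727942579266), 29) (212, np.int64(189)) (254, np.int64(162)) (296, np.int64(188))
```

```bash
python3 -m crank '{"travel":[[0.06,0.12,-0.4],[0.06,0.12,-0.9],[0.06,0.12,-1.4],[0.06,0.12,-1.7],[0.06,0.12,-1.8]],"turn":[[0,0,0],[0,0,0],[0,0,0],[0,0,0],[0,0,0]],"gripper":[1,1,1,1,1]}'
python3 -m crank '{"travel":[[0,0,0],[0,0,0],[0,0,-0.05],[0,0,-0.1],[0,0,-0.15]],"turn":[[0,0,0],[0,0,0],[0,0,0],[0,0,0],[0,0,0]],"gripper":[1,1,1,1,1]}'
```

```text
clock: 29.0
position: [0.636, -0.0493, 0.0576]
tool_rot: [-3.141, 0.0, 1.404]
force: [0.8, -0.7, -2.8]
grip_width: 0.0298
finger_force: 60.2
clock: 29.5
position: [0.6365, -0.0494, 0.0574]
tool_rot: [3.141, 0.0, 1.404]
force: [-4.7, -0.5, 14.5]
grip_width: 0.0298
finger_force: 61.9
```

Contact at the expected height. I'll release, withdraw and check all four.

```bash
python3 -m crank '{"travel":[[0,0,0.08],[0,0,0.08],[0,0,0.08],[0,0,0.08],[0,0,0.08]],"turn":[[0,0,0],[0,0,0],[0,0,0],[0,0,0],[0,0,0]],"gripper":[1,0.6,0.5,0.3,0.1]}'
python3 -m crank '{"travel":[[0,0,1],[0,0,4],[0,0,8.5],[0,0,13],[0,0,17]],"turn":[[0,0,0],[0,0,0],[0,0,0],[0,0,0],[0,0,0]],"gripper":[0.1,0,0,0,0]}'
python3 -m crank '{"travel":[[-2,0,0],[-6,-1,0],[-10,-3,0],[-14,-5,0],[-17,-7,0]],"turn":[[0,0,0],[0,0,0],[0,0,0],[0,0,0],[0,0,0]],"gripper":[0,0,0,0,0]}'
python3 - <<'E'
from h import *
from workcell import bot
for n in("scene","top"):
    f=bot.grab_frame(n);np.savez(n+"3.npz",**f)
    a=f["pixels"][110:280,150:420] if n=="scene" else f["pixels"][120:270,90:420]
    cv2.imwrite(f"pics/{n}3.png",cv2.resize(a[...,::-1],None,fx=2.4,fy=2.4,interpolation=2))
E
```

```text
clock: 30.0
position: [0.6364, -0.0492, 0.0576]
tool_rot: [3.142, -0.0, 1.404]
force: [-0.7, -0.1, 0.1]
grip_width: 0.0701
finger_force: 0.0
clock: 30.5
position: [0.6363, -0.0491, 0.2307]
tool_rot: [3.14, -0.0, 1.405]
force: [0.9, -0.5, 0.0]
grip_width: 0.0855
finger_force: 0.0
clock: 31.0
position: [0.464, -0.1198, 0.2282]
tool_rot: [3.141, 0.001, 1.405]
force: [0.6, -1.0, -0.3]
grip_width: 0.0854
finger_force: 0.0
```

View pics/scene3.png

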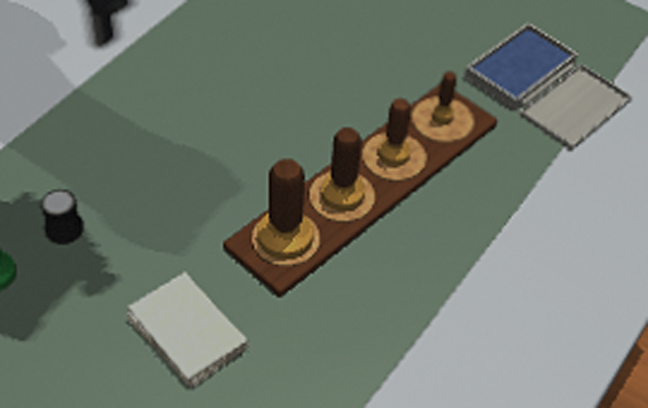

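View pics/top3.png

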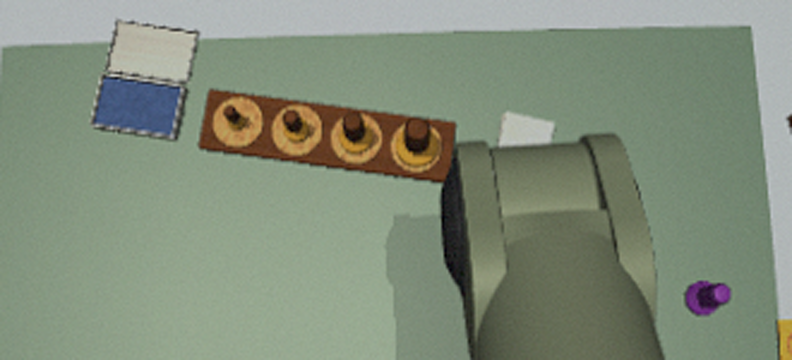

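All four seals stand upright and centred, ascending from the pad (scene crop 443,115 to 285,235). The loupe has not moved.

```bash
python3 -c "
from workcell import bot
print(bot.job_done())"
```

```text
the job is handed in; nothing more can be done
None
```

The job is handed in: all four seals stand upright on the cork discs, smallest next to the stamp pad and largest at the far end, each centred to within about 2 mm as measured, and the loupe was not touched.

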